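# Transfer base plates from picking bins to the pin rack in reverse order

### The job

Move the four steel base plates from the row of red bins onto the pin rack, in reverse order: seen from the robot, the plate in the leftmost bin goes on the rightmost pair of pins, the next one on the second pair from the right, and so on, so that the fitter opposite finds them in bin order. Set each plate down without dropping it, lying flat and fully home on the base with its upright pointing up and both pins of its pair through its two holes.

Things in the scene. Friction and masses are not known exactly. Their poses are not given: they have to be found in the camera images.
- plate_hex: Loose steel base plate, 100 (x) x 40 (y) x 6 mm, 0.25 kg, with a long hexagon nut (24 mm across flats along x, 28 mm along y), upright at its middle; its top is 56 mm above the plate's underside. Two round through holes, 16 mm wide, at x = -36 and +36 mm. Origin: centre of the underside; z up. Starts flat in its bin, x along the bin's x within 0.04 rad, up to 3 mm off centre.
- plate_round: Loose steel base plate, 100 (x) x 40 (y) x 6 mm, 0.25 kg, with a round socket (30 mm in diameter), upright at its middle; its top is 56 mm above the plate's underside. Two round through holes, 16 mm wide, at x = -36 and +36 mm. Origin: centre of the underside; z up. Starts flat in its bin, x along the bin's x within 0.04 rad, up to 3 mm off centre.
- plate_square: Loose steel base plate, 100 (x) x 40 (y) x 6 mm, 0.25 kg, with a square socket (26 x 26 mm), upright at its middle; its top is 56 mm above the plate's underside. Two round through holes, 16 mm wide, at x = -36 and +36 mm. Origin: centre of the underside; z up. Starts flat in its bin, x along the bin's x within 0.04 rad, up to 3 mm off centre.
- plate_lug: Loose steel base plate, 100 (x) x 40 (y) x 6 mm, 0.25 kg, with a flat lug (10 mm thick along x, 30 mm wide along y), upright at its middle; its top is 56 mm above the plate's underside. Two round through holes, 16 mm wide, at x = -36 and +36 mm. Origin: centre of the underside; z up. Starts flat in its bin, x along the bin's x within 0.04 rad, up to 3 mm off centre.
- bin_hex: Fixed red plastic bin in which the plate with the hexagon nut starts (the four bins are alike; their places in the row vary). Outside 120 (x) x 60 (y) mm, walls 4 mm, rims 22 mm high (front, -x: 12 mm), inner floor 4 mm above its underside. Origin: centre of its underside; axes as the bin board's.
- bin_round: Fixed red plastic bin in which the plate with the round socket starts (the four bins are alike; their places in the row vary). Outside 120 (x) x 60 (y) mm, walls 4 mm, rims 22 mm high (front, -x: 12 mm), inner floor 4 mm above its underside. Origin: centre of its underside; axes as the bin board's.
- bin_square: Fixed red plastic bin in which the plate with the square socket starts (the four bins are alike; their places in the row vary). Outside 120 (x) x 60 (y) mm, walls 4 mm, rims 22 mm high (front, -x: 12 mm), inner floor 4 mm above its underside. Origin: centre of its underside; axes as the bin board's.
- bin_lug: Fixed red plastic bin in which the plate with the flat lug starts (the four bins are alike; their places in the row vary). Outside 120 (x) x 60 (y) mm, walls 4 mm, rims 22 mm high (front, -x: 12 mm), inner floor 4 mm above its underside. Origin: centre of its underside; axes as the bin board's.
- bin_board: Fixed brown wooden board, 130 (x) x 300 (y) x 10 mm, left or right of the pin rack. On it the red bins stand in a row along y, at y = -112.5, -37.5, 37.5, 112.5 mm. Origin: centre of its underside, on the bench; x away from the robot, y to the robot's left, turned up to 0.25 rad.
- pin_rack: Fixed aluminium base, 130 (x) x 300 (y) x 12 mm, with four pairs of upright 8 mm steel pins, 25 mm tall above its top (last 7 mm tapered). Pairs at y = -112.5, -37.5, 37.5, 112.5 mm; the pins of a pair at x = -36 and +36 mm. Origin: centre of its underside, on the bench; x away from the robot, y to the robot's left, turned up to 0.25 rad.
Not all that is in view belongs to the job. Leave any green look-alike of the plate_square alone.

How it is judged:
By the outcome, as a careful person would: the job done as asked, in the order asked, and still so for the second after the job is handed in, with the robot touching nothing.
It also fails if it takes over 104 s, if anything falls off the work surface, if the arm or the gripper's body presses on something with over 40 N, if the wrist force passes 120 N, or if a joint passes its speed limit or range.

### The arm

A 6-joint arm with a two-finger parallel gripper is mounted at the origin on the work surface. World frame = base frame: x ahead of the robot, y to its left, z up, the work surface at z = 0. Lengths are in m, angles in rad, forces in N, time in s.
With the tool pointing down it reaches from about 0.3 to 0.775 m from the base axis. Payload 14.6 kg.
Tool frame: the origin (TCP) lies at the very end of the fingers, on their centre line; the grasp point (between the pads) lies 19 mm behind it (env.tcp_to_grasp is the z of the grasp point in the tool frame, in m); z points along the fingers, y is the line along which they close (so a half turn about z gives the same grasp; the last joint's range is limited). The gripper opens to 94 mm and grips with 3 to 60 N. Pads are 16 mm wide; open, the fingers measure 119 mm over their backs; the gripper's body (75 mm by 177 mm) begins 78 mm behind the grasp point.
Start: joints at [-1.268, 0.3, 1.521, -0, 1.321, -0.067], TCP at [0.199, -0.513, 0.205] pointing down, gripper open.
Joint ranges: [-3.03, 3.03], [-0.79, 2.21], [0.23, 2.52], [-1.04, 4.18], [0, 3.07], [-2.55, 2.55]. Speed limits (rad/s): [2.22, 2.22, 2.57, 3.14, 3.14, 3.14].

### API

Orientations are given as a 3x3 rotation matrix whose columns are the frame's x, y, z axes.
In Python, from bench import env gives the robot as it stands.
- The arm moves only by the shell command python3 -m crank 'ROWS' [FORCE]. ROWS is JSON, a list of rows, each an object of numbers: "wx", "wy", "wz": the turn, a rotation vector about the world's x, y, z in degrees; "x", "y", "z": the shift along the world's x, y, z in m; "gripper": the gripper command: -1 is shut, 1 is fully open, values between are in proportion. In form: [{"wx": .., "wy": .., "wz": .., "x": .., "y": .., "z": .., "gripper": ..}, ...]. A call has 1 to 12 rows; each row is the pose to reach, as a shift and turn from the pose commanded when the call began; what a row does not reach only later rows make up. A row lasts 1/12 s, in which the tool goes at most 41.7 mm and 7.16 degrees, less where a joint would pass 70% of its speed; a pose out of reach is approached as far as the arm can. A call with a gripper value outside its range is refused whole. The fingers move at their own pace and stop on an object; FORCE is the grip in N (left out, the last holds). Time passes only in rows, so rows that repeat a pose let the fingers close. It gives the time, the measured TCP pose, the force, the opening and the grip force at its end, in the units of the state.
- env.state(): the state, without advancing time (a new reading comes with each control period).
- env.camera(name): name is "scene" or "top"; returns a dict with "color" (384x512x3 uint8, red, green, blue), "mtx" (3x3 intrinsics, pixels), "D" ([k1, k2, p1, p2, k3] as OpenCV has them; the pictures are not rectified), "rvec" (rotation vector, rad) and "tvec" (3), from world to camera coordinates, as OpenCV has them. Camera axes: x right, y down, z forward; pixel columns grow to the right and rows downward; lengths in m; the calibration is good to about 2 mm. A picture is of the moment at which its call begins. There is no depth.
- env.sign_off(): hands the job in; it is judged then, once.
The state is a dict: "clock": time; "joint_positions": joint angles; "qvel": joint speeds; "joint_efforts": joint torques, N m; "ee_pos": TCP position; "orientation": TCP orientation; "ft_force": force on the tool from outside, world axes, zero at the start; "wrist_torque": the same for the moment, N m; "gripper_width": finger opening in m; "grasp_force": force on a finger pad.
Only numpy, scipy, OpenCV 4.12 (cv2) and the standard library are available. Lean on these libraries where they do the work, as an engineer would, in place of code of your own. Each camera call takes 0.05 s, during which the arm holds its last target. There are 200 camera calls.

## Working session

There is one attempt and no reset: what is moved stays moved. The work goes in short steps, Python scripts to look and compute and a shell command to move; the robot and the scene stay as the last step left them, time stands still between calls to the robot, and variables do not carry over. Pictures are saved under pics/ and viewed, at most 14 in all, crops included, and the job is handed in when it is done.

```bash
ls; mkdir -p pics; python3 - <<'E'
from bench import env
import cv2
s=env.state();print(s)
for n in("scene","top"):
    c=env.camera(n);cv2.imwrite(f"pics/{n}0.png",c["color"][:,:,::-1]);print(n,c["mtx"],c["D"],c["rvec"],c["tvec"])
E
```

```text
pics
{'clock': 0.0, 'joint_positions': array([-1.26757912e+00,  3.00463594e-01,  1.52158781e+00,  9.76309553e-06,
        1.32069975e+00, -6.65935950e-02]), 'qvel': array([ 0.00032077,  0.00110234, -0.00131286, -0.00053069,  0.00144976,
       -0.00228409]), 'joint_efforts': array([ 2.07785175e-03, -5.31804764e+01, -3.52732122e+01,  7.09599629e-02,
        2.44526449e-02, -9.20318575e-05]), 'ee_pos': array([ 0.19871491, -0.51256243,  0.2048876 ]), 'orientation': array([[ 9.32396637e-01,  3.61436575e-01, -3.36891710e-04],
       [ 3.61436722e-01, -9.32395982e-01,  1.10847620e-03],
       [ 8.65273656e-05, -1.15530452e-03, -9.99999329e-01]]), 'ft_force': array([ 0.47648882,  0.86719813, -0.18713742]), 'wrist_torque': array([-0.02209953,  0.03970533, -0.03544996]), 'grasp_force': 0.0, 'gripper_width': 0.09375658005721016}
scene [[351.43469555   0.         256.02379174]
 [  0.         351.43469555 195.89919821]
 [  0.           0.           1.        ]] [-0.01638694  0.          0.          0.          0.        ] [ 1.59159081  2.20623395 -0.64763975] [ 0.0836744  -0.36380212  1.21750988]
top [[417.18402227   0.         257.08600431]
 [  0.         417.18402227 197.68143569]
 [  0.           0.           1.        ]] [-0.11783246  0.          0.          0.          0.        ] [ 2.18697108 -2.21068039  0.07303205] [0.07346805 0.45365382 1.03326129]
```

```bash
python3 - <<'E'
import cv2
for n in("scene","top"):
    i=cv2.imread(f"pics/{n}0.png");cv2.imwrite(f"pics/{n}0b.png",cv2.resize(i,(800,600),interpolation=cv2.INTER_CUBIC))
E
```

```text
(no output)
```

View pics/top0b.png

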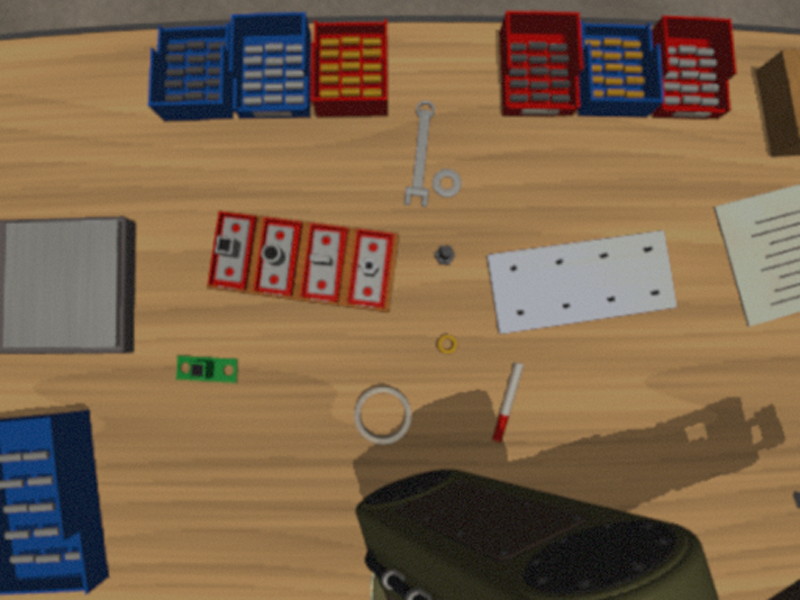

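View pics/scene0b.png

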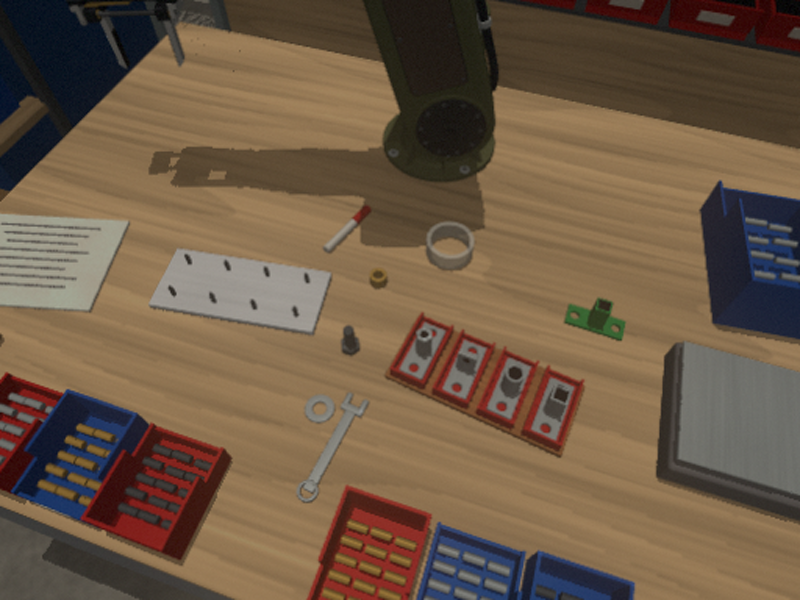

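The top picture (800 wide) shows the bin row at left, with square (228,245), round (274,255), lug (321,260) and hex (371,265). The rack is at right, at (490–675, 230–330). The green look-alike at (207,369) is to be left alone. I'll enlarge both.

```bash
python3 - <<'E'
import cv2
i=cv2.imread("pics/top0.png")
def crop(i,x0,y0,w,h,s,f):
    o=cv2.resize(i[y0:y0+h,x0:x0+w],None,fx=s,fy=s,interpolation=cv2.INTER_CUBIC)
    for k in range(0,w,10):
        cv2.line(o,(k*s,0),(k*s,8),(0,255,255),1);cv2.putText(o,str(x0+k),(k*s,20),0,.35,(0,255,255),1)
    for k in range(0,h,10):
        cv2.line(o,(0,k*s),(8,k*s),(0,255,255),1);cv2.putText(o,str(y0+k),(8,k*s+4),0,.35,(0,255,255),1)
    cv2.imwrite(f,o)
crop(i,130,130,130,75,6,"pics/c1.png")
crop(i,307,142,132,75,6,"pics/c2.png")
E
```

```text
(no output)
```

View pics/c1.png

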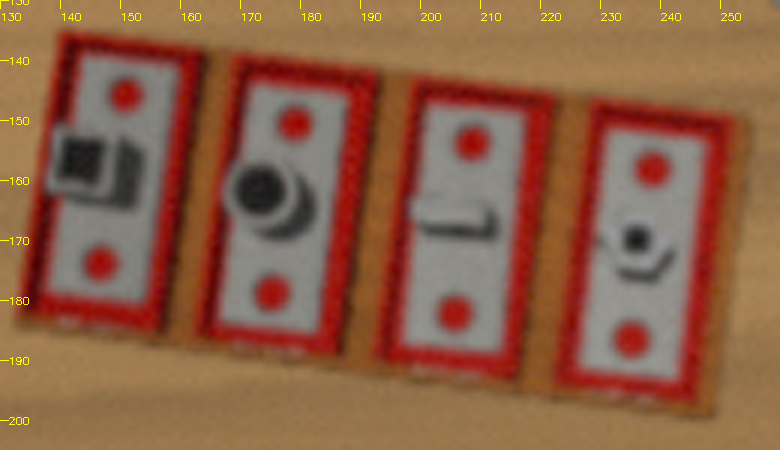

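View pics/c2.png

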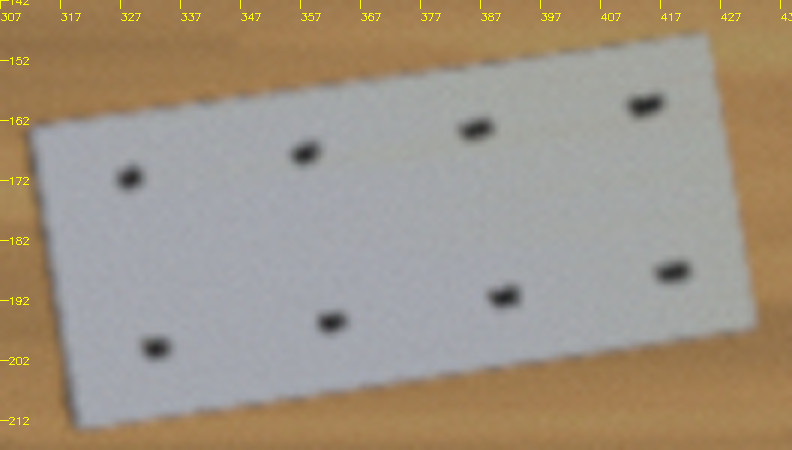

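Rack corners in the crop: (32,126), (709,32), (757,326) and (79,428). Plate holes in the crop: square (126,95)/(101,264), round (295,124)/(272,294), lug (473,143)/(455,313), hex (653,169)/(631,339). I'll convert these and check them against the given sizes.

```bash
cat > h.py <<'E'
import numpy as np,cv2,pickle,os
from bench import env
def ray(c,px,z):
    n=cv2.undistortPoints(np.array(px,float).reshape(-1,1,2),c["mtx"],c["D"]).reshape(-1,2)
    R=cv2.Rodrigues(c["rvec"])[0];o=-R.T@c["tvec"].ravel()
    d=np.c_[n,np.ones(len(n))]@R
    return o+d*((z-o[2])/d[:,2])[:,None]
def proj(c,P): return cv2.projectPoints(np.array(P,float).reshape(-1,1,3),c["rvec"],c["tvec"],c["mtx"],c["D"])[0].reshape(-1,2)
def fit(model,pts):
    m=np.array(model);p=np.array(pts)[:,:2];mc=m.mean(0);pc=p.mean(0)
    a=m-mc;b=p-pc;th=np.arctan2((a[:,0]*b[:,1]-a[:,1]*b[:,0]).sum(),(a*b).sum())
    R=np.array([[np.cos(th),-np.sin(th)],[np.sin(th),np.cos(th)]])
    t=pc-R@mc;return t,th,p-(m@R.T+t),R
Y=[112.5,37.5,-37.5,-112.5]
E
python3 - <<'E'
from h import *
c={n:env.camera(n) for n in("top","scene")};t=c["top"]
f=lambda a,o:(np.array(a)+.5)/6-.5+o
rk=ray(t,f([(32,126),(709,32),(757,326),(79,428)],(307,142)),.012)
T,th,res,R=fit([(.065,.15),(.065,-.15),(-.065,-.15),(-.065,.15)],rk)
print("rack",T,np.degrees(th),"res mm\n",(res*1e3).round(1))
pr=[T+R@(0,y/1e3) for y in Y];print("pairs L->R",np.round(pr,4))
h=ray(t,f([(126,95),(101,264),(295,124),(272,294),(473,143),(455,313),(653,169),(631,339)],(130,130)),.017)
B,bt,res,Rb=fit([(x,y/1e3) for y in Y for x in(.036,-.036)],h)
print("board",B,np.degrees(bt),"res mm\n",(res*1e3).round(1))
for k in range(4):
    a,b=h[2*k],h[2*k+1];d=(a-b)[:2];print((a+b)[:2]/2,"yaw",np.degrees(np.arctan2(d[1],d[0])),"len",np.hypot(*d))
i=c["scene"]["color"][:,:,::-1].copy()
s=6
def draw(x0,y0,w,hh,P,fn):
    o=cv2.resize(i[y0:y0+hh,x0:x0+w],None,fx=s,fy=s,interpolation=cv2.INTER_CUBIC)
    for p in proj(c["scene"],P):cv2.drawMarker(o,tuple(((p-(x0,y0)+.5)*s-.5).round().astype(int).tolist()),(255,255,0),0,10,1)
    cv2.imwrite(fn,o)
draw(243,197,133,97,h,"pics/s1.png")
P=[np.r_[T+R@(x,y/1e3),z] for y in Y for x in(.036,-.036) for z in(.012,.037)]+[np.r_[T+R@(x,y),.012] for x in(.065,-.065) for y in(.15,-.15)]
draw(90,153,130,67,P,"pics/s2.png")
E
```

```text
rack [ 0.49803842 -0.22766218] 7.641442052327147 res mm
 [[-0.7 -0.7]
 [-0.8  0.3]
 [ 0.7  1.2]
 [ 0.8 -0.8]]
pairs L->R [[ 0.4831 -0.1162]
 [ 0.4931 -0.1905]
 [ 0.503  -0.2648]
 [ 0.513  -0.3392]]
board [0.53603942 0.23092568] -8.360166798195433 res mm
 [[ 1.3 -0.5]
 [ 1.  -0.9]
 [-1.2  1.9]
 [-1.6  0.9]
 [ 0.6  1.1]
 [ 0.4 -1.6]
 [-0.3 -0. ]
 [-0.3 -0.8]]
[0.55358655 0.34152681] yaw -7.957128454726738 len 0.07223281185463949
[0.54007647 0.26938697] yaw -7.529592752887798 len 0.07224577004763613
[0.5311231  0.19355859] yaw -6.158678968523794 len 0.0718437319443061
[0.51937154 0.11923035] yaw -7.773154128560138 len 0.07191269674598826
```

View pics/s1.png

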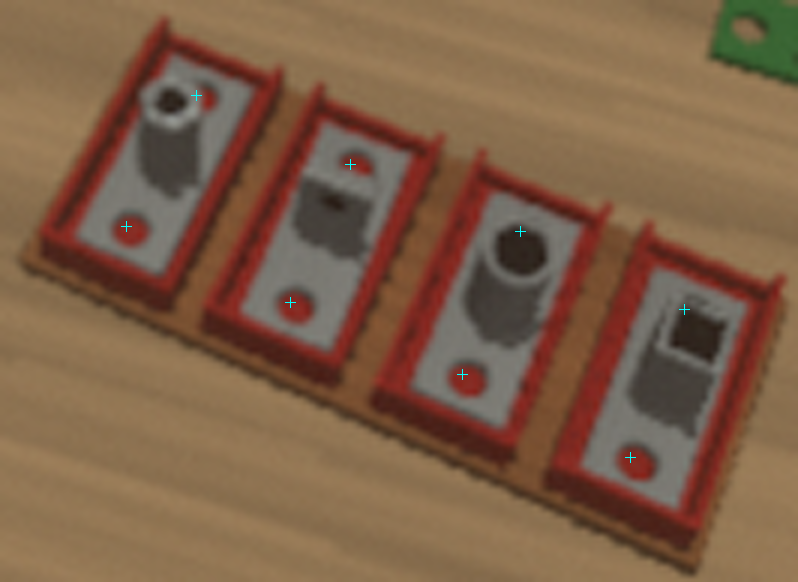

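View pics/s2.png

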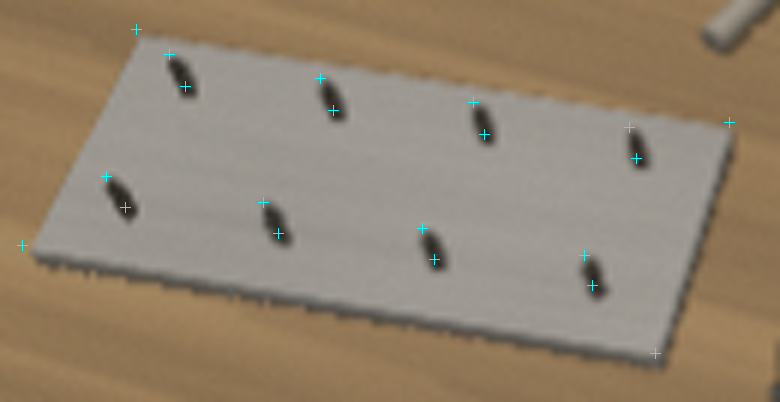

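Each cross lies about 5 crop pixels up and left of its feature, for plates and rack alike, so the two calibrations differ by a constant shift. I'll quantify it.

```bash
python3 - <<'E'
from h import *
c=env.camera("scene")
for p in([.53,.23,.017],[.498,-.228,.012]):
    p=np.array(p);u=proj(c,p)[0]
    q=ray(c,[u+np.array([5.,5.])/6],p[2])[0];print((q-p)*1e3)
E
```

```text
[1.60770688e+00 2.54581715e+00 1.38777878e-14]
[1.82330574e+00 3.53382558e+00 1.04083409e-14]
```

```bash
python3 -m crank '[{"x":0.18,"y":0.43,"wz":40,"gripper":0.3},{"x":0.18,"y":0.43,"wz":40,"gripper":0.3},{"x":0.18,"y":0.43,"wz":40,"gripper":0.3},{"x":0.18,"y":0.43,"wz":40,"gripper":0.3},{"x":0.18,"y":0.43,"wz":40,"gripper":0.3},{"x":0.18,"y":0.43,"wz":40,"gripper":0.3},{"x":0.18,"y":0.43,"wz":40,"gripper":0.3},{"x":0.18,"y":0.43,"wz":40,"gripper":0.3},{"x":0.18,"y":0.43,"wz":40,"gripper":0.3},{"x":0.18,"y":0.43,"wz":40,"gripper":0.3},{"x":0.18,"y":0.43,"wz":40,"gripper":0.3},{"x":0.18,"y":0.43,"wz":40,"gripper":0.3}]' 25
```

```text
$[0]: bad value
```

```bash
python3 -m crank '[{"wx":0,"wy":0,"wz":40,"x":0.18,"y":0.43,"z":0,"gripper":0.3},{"wx":0,"wy":0,"wz":40,"x":0.18,"y":0.43,"z":0,"gripper":0.3},{"wx":0,"wy":0,"wz":40,"x":0.18,"y":0.43,"z":0,"gripper":0.3},{"wx":0,"wy":0,"wz":40,"x":0.18,"y":0.43,"z":0,"gripper":0.3},{"wx":0,"wy":0,"wz":40,"x":0.18,"y":0.43,"z":0,"gripper":0.3},{"wx":0,"wy":0,"wz":40,"x":0.18,"y":0.43,"z":0,"gripper":0.3},{"wx":0,"wy":0,"wz":40,"x":0.18,"y":0.43,"z":0,"gripper":0.3},{"wx":0,"wy":0,"wz":40,"x":0.18,"y":0.43,"z":0,"gripper":0.3},{"wx":0,"wy":0,"wz":40,"x":0.18,"y":0.43,"z":0,"gripper":0.3},{"wx":0,"wy":0,"wz":40,"x":0.18,"y":0.43,"z":0,"gripper":0.3},{"wx":0,"wy":0,"wz":40,"x":0.18,"y":0.43,"z":0,"gripper":0.3},{"wx":0,"wy":0,"wz":40,"x":0.18,"y":0.43,"z":0,"gripper":0.3}]' 25
```

```text
clock: 1.25
ee_pos: [0.3799, -0.0784, 0.2057]
orientation: [[0.478, 0.878, 0.001], [0.878, -0.478, 0.001], [0.001, 0.0, -1.0]]
ft_force: [0.7, -0.2, -0.0]
gripper_width: 0.0609
grasp_force: 0.0
```

```bash
python3 -m crank '[{"wx":0,"wy":0,"wz":20.7,"x":0.1755,"y":0.425,"z":-0.07,"gripper":0.3},{"wx":0,"wy":0,"wz":20.7,"x":0.1755,"y":0.425,"z":-0.07,"gripper":0.3},{"wx":0,"wy":0,"wz":20.7,"x":0.1755,"y":0.425,"z":-0.07,"gripper":0.3},{"wx":0,"wy":0,"wz":20.7,"x":0.1755,"y":0.425,"z":-0.07,"gripper":0.3},{"wx":0,"wy":0,"wz":20.7,"x":0.1755,"y":0.425,"z":-0.07,"gripper":0.3},{"wx":0,"wy":0,"wz":20.7,"x":0.1755,"y":0.425,"z":-0.07,"gripper":0.3},{"wx":0,"wy":0,"wz":20.7,"x":0.1755,"y":0.425,"z":-0.07,"gripper":0.3},{"wx":0,"wy":0,"wz":20.7,"x":0.1755,"y":0.425,"z":-0.07,"gripper":0.3},{"wx":0,"wy":0,"wz":20.7,"x":0.1755,"y":0.425,"z":-0.07,"gripper":0.3},{"wx":0,"wy":0,"wz":20.7,"x":0.1755,"y":0.425,"z":-0.07,"gripper":0.3},{"wx":0,"wy":0,"wz":20.7,"x":0.1755,"y":0.425,"z":-0.07,"gripper":0.3},{"wx":0,"wy":0,"wz":20.7,"x":0.1755,"y":0.425,"z":-0.07,"gripper":0.3}]'; python3 -m crank '[{"wx":0,"wy":0,"wz":0,"x":0,"y":0,"z":0,"gripper":0.3},{"wx":0,"wy":0,"wz":0,"x":0,"y":0,"z":0,"gripper":0.3}]'
```

```text
clock: 2.25
ee_pos: [0.5545, 0.3462, 0.1327]
orientation: [[0.138, 0.99, -0.002], [0.99, -0.138, -0.001], [-0.001, -0.002, -1.0]]
ft_force: [-0.4, -0.2, -0.6]
gripper_width: 0.0611
grasp_force: 0.0
clock: 2.42
ee_pos: [0.5542, 0.3414, 0.135]
orientation: [[0.141, 0.99, -0.001], [0.99, -0.141, -0.001], [-0.001, -0.001, -1.0]]
ft_force: [-0.7, -0.4, 0.0]
gripper_width: 0.0609
grasp_force: 0.0
```

```bash
python3 -m crank '[{"wx":0,"wy":0,"wz":0,"x":0,"y":0.0015,"z":-0.03,"gripper":0.3},{"wx":0,"wy":0,"wz":0,"x":0,"y":0.0015,"z":-0.06,"gripper":0.3},{"wx":0,"wy":0,"wz":0,"x":0,"y":0.0015,"z":-0.08,"gripper":0.3},{"wx":0,"wy":0,"wz":0,"x":0,"y":0.0015,"z":-0.095,"gripper":0.3},{"wx":0,"wy":0,"wz":0,"x":0,"y":0.0015,"z":-0.095,"gripper":0.3},{"wx":0,"wy":0,"wz":0,"x":0,"y":0.0015,"z":-0.095,"gripper":-0.5},{"wx":0,"wy":0,"wz":0,"x":0,"y":0.0015,"z":-0.095,"gripper":-0.5},{"wx":0,"wy":0,"wz":0,"x":0,"y":0.0015,"z":-0.095,"gripper":-0.5},{"wx":0,"wy":0,"wz":0,"x":0,"y":0.0015,"z":-0.095,"gripper":-0.5},{"wx":0,"wy":0,"wz":0,"x":0,"y":0.0015,"z":-0.095,"gripper":-0.5}]' 30
```

```text
clock: 3.25
ee_pos: [0.5546, 0.3438, 0.0414]
orientation: [[0.141, 0.99, 0.001], [0.99, -0.141, 0.001], [0.001, 0.001, -1.0]]
ft_force: [-0.3, -0.7, -0.3]
gripper_width: 0.0316
grasp_force: 0.0
```

```bash
python3 -m crank '[{"wx":0,"wy":0,"wz":0,"x":0,"y":0,"z":0,"gripper":-0.9},{"wx":0,"wy":0,"wz":0,"x":0,"y":0,"z":0,"gripper":-0.9},{"wx":0,"wy":0,"wz":0,"x":0,"y":0,"z":0,"gripper":-0.9},{"wx":0,"wy":0,"wz":0,"x":0,"y":0,"z":0,"gripper":-0.9}]'; python3 -c "
from h import *
i=env.camera('top')['color'][:,:,::-1];cv2.imwrite('pics/g1.png',cv2.resize(i[130:205,130:260],None,fx=6,fy=6,interpolation=2))"
```

```text
clock: 3.58
ee_pos: [0.5547, 0.3438, 0.0412]
orientation: [[0.141, 0.99, 0.001], [0.99, -0.141, 0.0], [0.001, 0.001, -1.0]]
ft_force: [0.9, -1.8, 4.9]
gripper_width: 0.0257
grasp_force: 30.0
```

```bash
python3 -m crank '[{"wx":0,"wy":0,"wz":0,"x":0,"y":0,"z":0.02,"gripper":-0.9},{"wx":0,"wy":0,"wz":0,"x":0,"y":0,"z":0.055,"gripper":-0.9},{"wx":0,"wy":0,"wz":0,"x":0,"y":0,"z":0.09,"gripper":-0.9},{"wx":0,"wy":0,"wz":2,"x":0,"y":-0.03,"z":0.09,"gripper":-0.9},{"wx":0,"wy":0,"wz":4,"x":-0.01,"y":-0.065,"z":0.09,"gripper":-0.9},{"wx":0,"wy":0,"wz":6,"x":-0.01,"y":-0.1,"z":0.09,"gripper":-0.9},{"wx":0,"wy":0,"wz":8,"x":-0.02,"y":-0.14,"z":0.09,"gripper":-0.9},{"wx":0,"wy":0,"wz":10,"x":-0.02,"y":-0.18,"z":0.09,"gripper":-0.9},{"wx":0,"wy":0,"wz":10,"x":-0.02,"y":-0.22,"z":0.09,"gripper":-0.9},{"wx":0,"wy":0,"wz":12,"x":-0.03,"y":-0.26,"z":0.09,"gripper":-0.9},{"wx":0,"wy":0,"wz":12,"x":-0.03,"y":-0.3,"z":0.09,"gripper":-0.9},{"wx":0,"wy":0,"wz":15.7,"x":-0.04,"y":-0.34,"z":0.09,"gripper":-0.9}]' && python3 -m crank '[{"wx":0,"wy":0,"wz":0,"x":0,"y":-0.04,"z":0,"gripper":-0.9},{"wx":0,"wy":0,"wz":0,"x":0,"y":-0.08,"z":0,"gripper":-0.9},{"wx":0,"wy":0,"wz":0,"x":0,"y":-0.12,"z":0,"gripper":-0.9},{"wx":0,"wy":0,"wz":0,"x":0,"y":-0.16,"z":0,"gripper":-0.9},{"wx":0,"wy":0,"wz":0,"x":0,"y":-0.2,"z":0,"gripper":-0.9},{"wx":0,"wy":0,"wz":0,"x":0,"y":-0.24,"z":0,"gripper":-0.9},{"wx":0,"wy":0,"wz":0,"x":0,"y":-0.28,"z":0,"gripper":-0.9},{"wx":0,"wy":0,"wz":0,"x":0,"y":-0.31,"z":-0.02,"gripper":-0.9},{"wx":0,"wy":0,"wz":0,"x":0,"y":-0.33,"z":-0.04,"gripper":-0.9},{"wx":0,"wy":0,"wz":0,"x":0,"y":-0.341,"z":-0.05,"gripper":-0.9},{"wx":0,"wy":0,"wz":0,"x":0,"y":-0.341,"z":-0.05,"gripper":-0.9},{"wx":0,"wy":0,"wz":0,"x":0,"y":-0.341,"z":-0.05,"gripper":-0.9}]'; python3 -c "
from h import *
for n in('top','scene'):
  c=env.camera(n);cv2.imwrite(f'pics/p1{n}.png',c['color'][:,:,::-1])"
```

```text
clock: 4.63
ee_pos: [0.5141, 0.002, 0.1302]
orientation: [[-0.131, 0.991, -0.0], [0.991, 0.131, 0.0], [0.0, -0.0, -1.0]]
ft_force: [1.8, 0.1, -2.4]
gripper_width: 0.0256
grasp_force: 30.0
clock: 5.63
ee_pos: [0.5142, -0.3365, 0.0802]
orientation: [[-0.132, 0.991, -0.001], [0.991, 0.132, 0.001], [0.001, -0.001, -1.0]]
ft_force: [-0.5, 0.3, -1.8]
gripper_width: 0.0254
grasp_force: 30.0
```

```bash
python3 - <<'E'
from h import *
s=6;out=[]
p=np.array([.5142,-.3365]);a=np.radians(7.6);R=np.array([[np.cos(a),-np.sin(a)],[np.sin(a),np.cos(a)]])
P=[np.r_[p+R@(x,y),.059] for x in(.05,-.05) for y in(.02,-.02)]+[np.r_[p+R@(x,0),.059] for x in(.036,-.036)]
for n,x0,y0 in(("top",385,130),("scene",80,150)):
    c=env.camera(n);i=c["color"][:,:,::-1]
    o=cv2.resize(i[y0:y0+80,x0:x0+65],None,fx=s,fy=s,interpolation=2)
    for q in proj(c,P):cv2.drawMarker(o,tuple(((q-(x0,y0)+.5)*s-.5).round().astype(int).tolist()),(255,255,0),0,10,1)
    out.append(o)
cv2.imwrite("pics/p1.png",np.hstack(out))
E
```

```text
(no output)
```

View pics/p1.png

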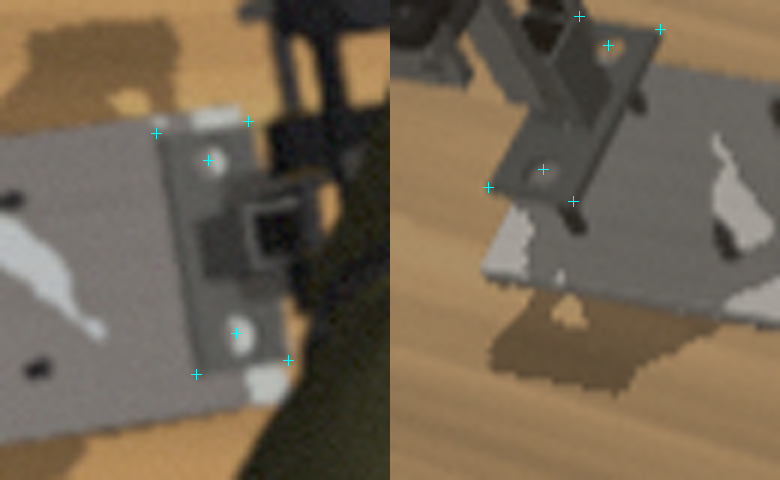

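Left (top): hole centres are at (213,162) and (241,335), against predicted (208,160) and (236,332). Right (scene): they are at (608,47) and (545,173), against (608,45) and (543,169). Both cameras put the plate within about 1 mm of the pin pair, so I'll go down.

```bash
python3 -m crank '[{"wx":0,"wy":0,"wz":0,"x":-0.0003,"y":-0.0003,"z":-0.01,"gripper":-0.9},{"wx":0,"wy":0,"wz":0,"x":-0.0003,"y":-0.0003,"z":-0.02,"gripper":-0.9},{"wx":0,"wy":0,"wz":0,"x":-0.0003,"y":-0.0003,"z":-0.028,"gripper":-0.9},{"wx":0,"wy":0,"wz":0,"x":-0.0003,"y":-0.0003,"z":-0.034,"gripper":-0.9},{"wx":0,"wy":0,"wz":0,"x":-0.0003,"y":-0.0003,"z":-0.038,"gripper":-0.9},{"wx":0,"wy":0,"wz":0,"x":-0.0003,"y":-0.0003,"z":-0.04,"gripper":-0.9},{"wx":0,"wy":0,"wz":0,"x":-0.0003,"y":-0.0003,"z":-0.04,"gripper":-0.9}]'
```

```text
clock: 6.42
ee_pos: [0.5138, -0.3375, 0.0399]
orientation: [[-0.132, 0.991, -0.001], [0.991, 0.132, 0.0], [0.0, -0.001, -1.0]]
ft_force: [-0.5, 1.2, -2.2]
gripper_width: 0.026
grasp_force: 30.0
```

```bash
python3 -m crank '[{"wx":0,"wy":0,"wz":0,"x":0,"y":0,"z":-0.0006,"gripper":-0.9},{"wx":0,"wy":0,"wz":0,"x":0,"y":0,"z":-0.0011,"gripper":-0.9},{"wx":0,"wy":0,"wz":0,"x":0,"y":0,"z":-0.0011,"gripper":-0.9}]'
```

```text
clock: 6.67
ee_pos: [0.5141, -0.3377, 0.0396]
orientation: [[-0.132, 0.991, 0.0], [0.991, 0.132, -0.0], [-0.0, 0.0, -1.0]]
ft_force: [0.2, -0.3, -2.7]
gripper_width: 0.0261
grasp_force: 30.0
```

```bash
python3 -m crank '[{"wx":0,"wy":0,"wz":0,"x":0,"y":0,"z":-0.0005,"gripper":-0.9},{"wx":0,"wy":0,"wz":0,"x":0,"y":0,"z":-0.001,"gripper":-0.9},{"wx":0,"wy":0,"wz":0,"x":0,"y":0,"z":-0.001,"gripper":-0.9}]'
```

```text
clock: 6.92
ee_pos: [0.5141, -0.3378, 0.0392]
orientation: [[-0.132, 0.991, 0.001], [0.991, 0.132, -0.0], [-0.001, 0.0, -1.0]]
ft_force: [-3.4, 0.7, 4.8]
gripper_width: 0.0259
grasp_force: 30.0
```

```bash
python3 -m crank '[{"wx":0,"wy":0,"wz":0,"x":0,"y":0,"z":0,"gripper":-0.2},{"wx":0,"wy":0,"wz":0,"x":0,"y":0,"z":0,"gripper":-0.2},{"wx":0,"wy":0,"wz":0,"x":0,"y":0,"z":0,"gripper":-0.2},{"wx":0,"wy":0,"wz":0,"x":0,"y":0,"z":0,"gripper":-0.2},{"wx":0,"wy":0,"wz":0,"x":0,"y":0,"z":0.02,"gripper":-0.2},{"wx":0,"wy":0,"wz":0,"x":0,"y":0,"z":0.05,"gripper":0.3},{"wx":0,"wy":0,"wz":0,"x":0,"y":0,"z":0.09,"gripper":0.3},{"wx":0,"wy":0,"wz":-3,"x":0,"y":0.03,"z":0.09,"gripper":0.3},{"wx":0,"wy":0,"wz":-5,"x":0,"y":0.07,"z":0.09,"gripper":0.3},{"wx":0,"wy":0,"wz":-7,"x":0,"y":0.11,"z":0.09,"gripper":0.3},{"wx":0,"wy":0,"wz":-9,"x":0,"y":0.15,"z":0.09,"gripper":0.3},{"wx":0,"wy":0,"wz":-11,"x":0,"y":0.19,"z":0.09,"gripper":0.3}]'; python3 - <<'E'
from h import *
out=[]
for n,x0,y0 in(("top",380,135),("scene",85,150)):
    i=env.camera(n)["color"][:,:,::-1]
    out.append(cv2.resize(i[y0:y0+80,x0:x0+65],None,fx=6,fy=6,interpolation=2))
cv2.imwrite("pics/r1.png",np.hstack(out))
E
```

```text
clock: 7.92
ee_pos: [0.5136, -0.1459, 0.1285]
orientation: [[0.062, 0.998, 0.0], [0.998, -0.062, -0.0], [-0.0, 0.0, -1.0]]
ft_force: [0.3, 0.6, -0.0]
gripper_width: 0.0611
grasp_force: 0.0
```

View pics/r1.png

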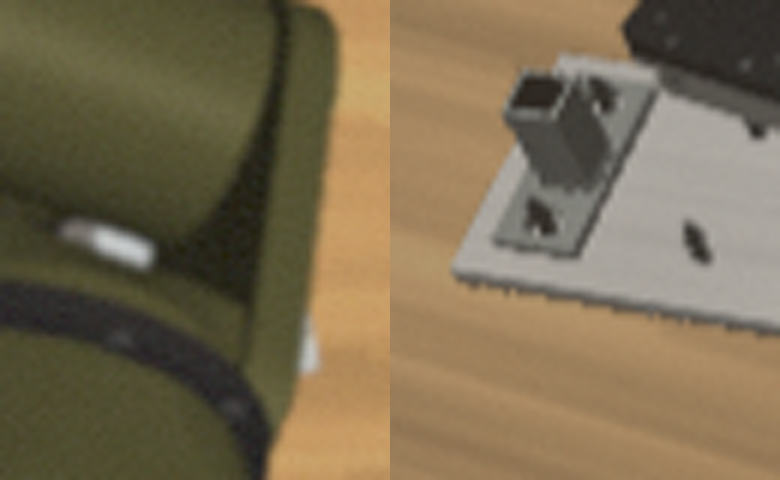

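The square plate lies flat with both pins through it: in the right half the pins show at (603,95) and (540,220) within the holes. Next is the round one.

```bash
python3 -m crank '[{"wx":0,"wy":0,"wz":-1,"x":0.005,"y":0.04,"z":0,"gripper":0.3},{"wx":0,"wy":0,"wz":-2,"x":0.005,"y":0.08,"z":0,"gripper":0.3},{"wx":0,"wy":0,"wz":-2,"x":0.01,"y":0.12,"z":0,"gripper":0.3},{"wx":0,"wy":0,"wz":-3,"x":0.01,"y":0.16,"z":0,"gripper":0.3},{"wx":0,"wy":0,"wz":-3,"x":0.015,"y":0.2,"z":0,"gripper":0.3},{"wx":0,"wy":0,"wz":-4,"x":0.015,"y":0.24,"z":0,"gripper":0.3},{"wx":0,"wy":0,"wz":-4,"x":0.02,"y":0.28,"z":0,"gripper":0.3},{"wx":0,"wy":0,"wz":-4,"x":0.02,"y":0.32,"z":0,"gripper":0.3},{"wx":0,"wy":0,"wz":-4,"x":0.025,"y":0.36,"z":0,"gripper":0.3},{"wx":0,"wy":0,"wz":-4,"x":0.027,"y":0.4,"z":0,"gripper":0.3},{"wx":0,"wy":0,"wz":-4,"x":0.027,"y":0.4188,"z":0,"gripper":0.3},{"wx":0,"wy":0,"wz":-4,"x":0.027,"y":0.4188,"z":0,"gripper":0.3}]'; python3 -m crank '[{"wx":0,"wy":0,"wz":0,"x":0,"y":0,"z":0,"gripper":0.3},{"wx":0,"wy":0,"wz":0,"x":0,"y":0,"z":0,"gripper":0.3}]'
```

```text
clock: 9.02
ee_pos: [0.5407, 0.2744, 0.1279]
orientation: [[0.125, 0.992, -0.0], [0.992, -0.125, 0.0], [0.0, -0.0, -1.0]]
ft_force: [-0.0, -0.1, 0.4]
gripper_width: 0.061
grasp_force: 0.0
clock: 9.18
ee_pos: [0.5412, 0.2701, 0.1282]
orientation: [[0.13, 0.992, -0.0], [0.992, -0.13, -0.0], [-0.0, -0.0, -1.0]]
ft_force: [0.9, 0.5, 0.6]
gripper_width: 0.061
grasp_force: 0.0
```

Now (.5412, .2701). The target is (.541, .271) at z .0405.

```bash
python3 -m crank '[{"wx":0,"wy":0,"wz":0,"x":0,"y":0.0007,"z":-0.03,"gripper":0.3},{"wx":0,"wy":0,"wz":0,"x":0,"y":0.0007,"z":-0.055,"gripper":0.3},{"wx":0,"wy":0,"wz":0,"x":0,"y":0.0007,"z":-0.075,"gripper":0.3},{"wx":0,"wy":0,"wz":0,"x":0,"y":0.0007,"z":-0.0875,"gripper":0.3},{"wx":0,"wy":0,"wz":0,"x":0,"y":0.0007,"z":-0.0875,"gripper":0.3},{"wx":0,"wy":0,"wz":0,"x":0,"y":0.0007,"z":-0.0875,"gripper":-0.9},{"wx":0,"wy":0,"wz":0,"x":0,"y":0.0007,"z":-0.0875,"gripper":-0.9},{"wx":0,"wy":0,"wz":0,"x":0,"y":0.0007,"z":-0.0875,"gripper":-0.9},{"wx":0,"wy":0,"wz":0,"x":0,"y":0.0007,"z":-0.0875,"gripper":-0.9},{"wx":0,"wy":0,"wz":0,"x":0,"y":0.0007,"z":-0.0875,"gripper":-0.9},{"wx":0,"wy":0,"wz":0,"x":0,"y":0.0007,"z":-0.0875,"gripper":-0.9},{"wx":0,"wy":0,"wz":0,"x":0,"y":0.0007,"z":-0.0875,"gripper":-0.9}]'; python3 -m crank '[{"wx":0,"wy":0,"wz":0,"x":0,"y":0,"z":0,"gripper":-0.9},{"wx":0,"wy":0,"wz":0,"x":0,"y":0,"z":0,"gripper":-0.9}]'
```

```text
clock: 10.18
ee_pos: [0.5415, 0.2721, 0.0417]
orientation: [[0.129, 0.992, 0.001], [0.992, -0.129, 0.0], [0.001, 0.001, -1.0]]
ft_force: [1.0, -1.3, 6.4]
gripper_width: 0.0294
grasp_force: 30.0
clock: 10.35
ee_pos: [0.5415, 0.2721, 0.0417]
orientation: [[0.129, 0.992, 0.002], [0.992, -0.129, 0.0], [0.001, 0.001, -1.0]]
ft_force: [1.4, -0.5, 5.7]
gripper_width: 0.0298
grasp_force: 30.0
```

```bash
python3 -m crank '[{"wx":0,"wy":0,"wz":0,"x":0,"y":0,"z":0.02,"gripper":-0.9},{"wx":0,"wy":0,"wz":0,"x":0,"y":0,"z":0.055,"gripper":-0.9},{"wx":0,"wy":0,"wz":0,"x":0,"y":0,"z":0.09,"gripper":-0.9},{"wx":0,"wy":0,"wz":2,"x":0,"y":-0.03,"z":0.09,"gripper":-0.9},{"wx":0,"wy":0,"wz":4,"x":-0.01,"y":-0.065,"z":0.09,"gripper":-0.9},{"wx":0,"wy":0,"wz":6,"x":-0.01,"y":-0.1,"z":0.09,"gripper":-0.9},{"wx":0,"wy":0,"wz":8,"x":-0.02,"y":-0.14,"z":0.09,"gripper":-0.9},{"wx":0,"wy":0,"wz":10,"x":-0.02,"y":-0.18,"z":0.09,"gripper":-0.9},{"wx":0,"wy":0,"wz":10,"x":-0.02,"y":-0.22,"z":0.09,"gripper":-0.9},{"wx":0,"wy":0,"wz":12,"x":-0.03,"y":-0.26,"z":0.09,"gripper":-0.9},{"wx":0,"wy":0,"wz":12,"x":-0.03,"y":-0.3,"z":0.09,"gripper":-0.9},{"wx":0,"wy":0,"wz":15,"x":-0.037,"y":-0.34,"z":0.09,"gripper":-0.9}]' && python3 -m crank '[{"wx":0,"wy":0,"wz":0,"x":0,"y":-0.04,"z":0,"gripper":-0.9},{"wx":0,"wy":0,"wz":0,"x":0,"y":-0.08,"z":0,"gripper":-0.9},{"wx":0,"wy":0,"wz":0,"x":0,"y":-0.12,"z":0,"gripper":-0.9},{"wx":0,"wy":0,"wz":0,"x":0,"y":-0.16,"z":-0.01,"gripper":-0.9},{"wx":0,"wy":0,"wz":0,"x":0,"y":-0.18,"z":-0.03,"gripper":-0.9},{"wx":0,"wy":0,"wz":0,"x":0,"y":-0.195,"z":-0.045,"gripper":-0.9},{"wx":0,"wy":0,"wz":0,"x":0,"y":-0.195,"z":-0.05,"gripper":-0.9},{"wx":0,"wy":0,"wz":0,"x":0,"y":-0.195,"z":-0.05,"gripper":-0.9},{"wx":0,"wy":0,"wz":0,"x":0,"y":-0.195,"z":-0.05,"gripper":-0.9}]'; python3 - <<'E'
from h import *
s=6;out=[]
st=env.state();p=st["ee_pos"][:2];a=np.radians(7.6);R=np.array([[np.cos(a),-np.sin(a)],[np.sin(a),np.cos(a)]])
print(st["ee_pos"])
P=[np.r_[p+R@(x,y),st["ee_pos"][2]-.0277+.006] for x in(.05,-.05) for y in(.02,-.02)]+[np.r_[p+R@(x,0),st["ee_pos"][2]-.0217] for x in(.036,-.036)]
for n,x0,y0 in(("top",360,130),("scene",105,150)):
    c=env.camera(n);i=c["color"][:,:,::-1]
    o=cv2.resize(i[y0:y0+80,x0:x0+65],None,fx=s,fy=s,interpolation=2)
    for q in proj(c,P):cv2.drawMarker(o,tuple(((q-(x0,y0)+.5)*s-.5).round().astype(int).tolist()),(255,255,0),0,10,1)
    out.append(o)
cv2.imwrite("pics/p2.png",np.hstack(out))
E
```

```text
clock: 11.35
ee_pos: [0.5035, -0.0698, 0.1306]
orientation: [[-0.132, 0.991, -0.0], [0.991, 0.132, 0.0], [0.0, -0.0, -1.0]]
ft_force: [1.8, 0.5, -3.7]
gripper_width: 0.0296
grasp_force: 30.0
clock: 12.1
ee_pos: [0.504, -0.2623, 0.0809]
orientation: [[-0.132, 0.991, -0.001], [0.991, 0.132, 0.001], [0.001, -0.001, -1.0]]
ft_force: [-0.5, 0.6, -2.9]
gripper_width: 0.0294
grasp_force: 30.0
[ 0.50396713 -0.26233964  0.08090082]
```

View pics/p2.png

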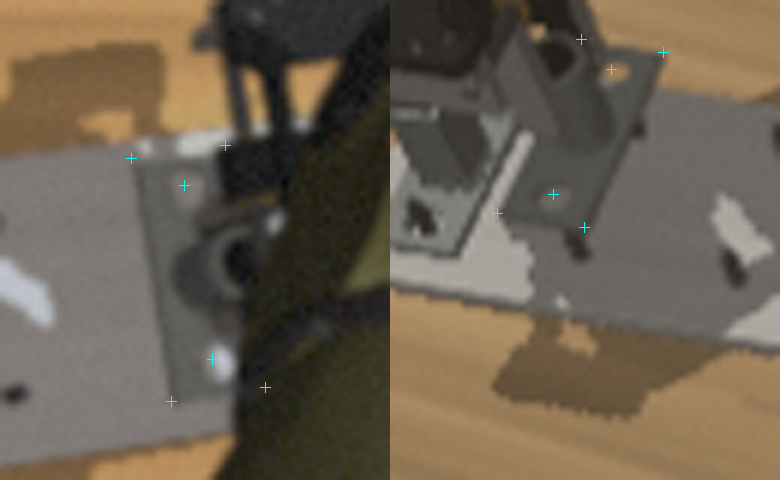

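The offsets match the first plate: top holes are about (+6,+2) px and scene holes about (+3,+2) px from the crosses. It is aligned, so I'll lower it.

```bash
python3 -m crank '[{"wx":0,"wy":0,"wz":0,"x":0,"y":0,"z":-0.01,"gripper":-0.9},{"wx":0,"wy":0,"wz":0,"x":0,"y":0,"z":-0.02,"gripper":-0.9},{"wx":0,"wy":0,"wz":0,"x":0,"y":0,"z":-0.028,"gripper":-0.9},{"wx":0,"wy":0,"wz":0,"x":0,"y":0,"z":-0.034,"gripper":-0.9},{"wx":0,"wy":0,"wz":0,"x":0,"y":0,"z":-0.038,"gripper":-0.9},{"wx":0,"wy":0,"wz":0,"x":0,"y":0,"z":-0.0405,"gripper":-0.9},{"wx":0,"wy":0,"wz":0,"x":0,"y":0,"z":-0.0415,"gripper":-0.9},{"wx":0,"wy":0,"wz":0,"x":0,"y":0,"z":-0.0415,"gripper":-0.9}]'
```

```text
clock: 12.87
ee_pos: [0.5039, -0.2631, 0.0396]
orientation: [[-0.132, 0.991, -0.0], [0.991, 0.132, 0.0], [0.0, -0.0, -1.0]]
ft_force: [-2.2, 1.7, 1.4]
gripper_width: 0.0297
grasp_force: 30.0
```

```bash
python3 -m crank '[{"wx":0,"wy":0,"wz":0,"x":0,"y":0,"z":-0.0005,"gripper":-0.9},{"wx":0,"wy":0,"wz":0,"x":0,"y":0,"z":-0.0005,"gripper":-0.9}]'; python3 -m crank '[{"wx":0,"wy":0,"wz":0,"x":0,"y":0,"z":0,"gripper":-0.2},{"wx":0,"wy":0,"wz":0,"x":0,"y":0,"z":0,"gripper":-0.2},{"wx":0,"wy":0,"wz":0,"x":0,"y":0,"z":0,"gripper":-0.2},{"wx":0,"wy":0,"wz":0,"x":0,"y":0,"z":0,"gripper":-0.2},{"wx":0,"wy":0,"wz":0,"x":0,"y":0,"z":0.02,"gripper":-0.2},{"wx":0,"wy":0,"wz":0,"x":0,"y":0,"z":0.05,"gripper":0.1},{"wx":0,"wy":0,"wz":0,"x":0,"y":0,"z":0.09,"gripper":0.1},{"wx":0,"wy":0,"wz":-3,"x":0,"y":0.03,"z":0.09,"gripper":0.1},{"wx":0,"wy":0,"wz":-5,"x":0,"y":0.07,"z":0.09,"gripper":0.1},{"wx":0,"wy":0,"wz":-7,"x":0.01,"y":0.11,"z":0.09,"gripper":0.1},{"wx":0,"wy":0,"wz":-10,"x":0.01,"y":0.15,"z":0.09,"gripper":0.1},{"wx":0,"wy":0,"wz":-13.8,"x":0.0215,"y":0.19,"z":0.09,"gripper":0.1}]'
```

```text
clock: 13.03
ee_pos: [0.504, -0.2632, 0.0396]
orientation: [[-0.132, 0.991, -0.0], [0.991, 0.132, -0.0], [-0.0, -0.0, -1.0]]
ft_force: [-6.4, 3.2, 7.9]
gripper_width: 0.0295
grasp_force: 30.0
clock: 14.03
ee_pos: [0.5247, -0.0714, 0.1291]
orientation: [[0.111, 0.994, 0.0], [0.994, -0.111, -0.0], [-0.0, 0.0, -1.0]]
ft_force: [0.3, -0.5, 0.9]
gripper_width: 0.0515
grasp_force: 0.0
```

```bash
python3 -m crank '[{"wx":0,"wy":0,"wz":0,"x":0.001,"y":0.04,"z":0,"gripper":0.1},{"wx":0,"wy":0,"wz":0,"x":0.002,"y":0.08,"z":0,"gripper":0.1},{"wx":0,"wy":0,"wz":0,"x":0.003,"y":0.12,"z":0,"gripper":0.1},{"wx":0,"wy":0,"wz":0,"x":0.004,"y":0.16,"z":0,"gripper":0.1},{"wx":0,"wy":0,"wz":0,"x":0.005,"y":0.2,"z":0,"gripper":0.1},{"wx":0,"wy":0,"wz":0,"x":0.006,"y":0.24,"z":0,"gripper":0.1},{"wx":0,"wy":0,"wz":0,"x":0.0065,"y":0.268,"z":0,"gripper":0.1},{"wx":0,"wy":0,"wz":0,"x":0.0065,"y":0.268,"z":0,"gripper":0.1},{"wx":0,"wy":0,"wz":0,"x":0.0065,"y":0.268,"z":0,"gripper":0.1},{"wx":0,"wy":0,"wz":0,"x":0.0065,"y":0.268,"z":0,"gripper":0.1}]'; python3 - <<'E'
from h import *
out=[]
for n,x0,y0 in(("top",340,135),("scene",85,150)):
    i=env.camera(n)["color"][:,:,::-1]
    out.append(cv2.resize(i[y0:y0+80,x0:x0+65],None,fx=6,fy=6,interpolation=2))
cv2.imwrite("pics/r2.png",np.hstack(out))
E
```

```text
clock: 14.87
ee_pos: [0.532, 0.1944, 0.1287]
orientation: [[0.108, 0.994, -0.0], [0.994, -0.108, -0.0], [-0.0, -0.0, -1.0]]
ft_force: [0.3, 0.3, 0.4]
gripper_width: 0.0515
grasp_force: 0.0
```

View pics/r2.png

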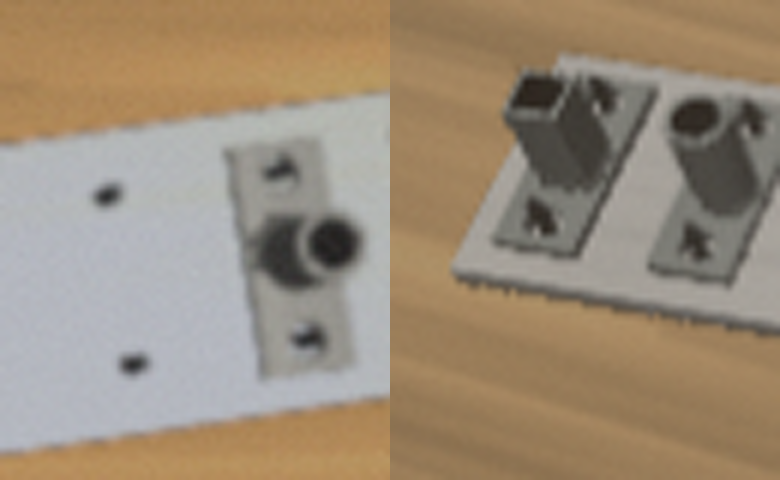

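Both placed plates are seated: the round plate's pins show at (280,170) and (308,338) in the left half. Next is the lug; the tool is over it.

```bash
python3 -m crank '[{"wx":0,"wy":0,"wz":0,"x":0,"y":0,"z":-0.03,"gripper":0.1},{"wx":0,"wy":0,"wz":0,"x":0,"y":0,"z":-0.055,"gripper":0.1},{"wx":0,"wy":0,"wz":0,"x":0,"y":0,"z":-0.075,"gripper":0.1},{"wx":0,"wy":0,"wz":0,"x":0,"y":0,"z":-0.0885,"gripper":0.1},{"wx":0,"wy":0,"wz":0,"x":0,"y":0,"z":-0.0885,"gripper":0.1},{"wx":0,"wy":0,"wz":0,"x":0,"y":0,"z":-0.0885,"gripper":-1},{"wx":0,"wy":0,"wz":0,"x":0,"y":0,"z":-0.0885,"gripper":-1},{"wx":0,"wy":0,"wz":0,"x":0,"y":0,"z":-0.0885,"gripper":-1},{"wx":0,"wy":0,"wz":0,"x":0,"y":0,"z":-0.0885,"gripper":-1},{"wx":0,"wy":0,"wz":0,"x":0,"y":0,"z":-0.0885,"gripper":-1},{"wx":0,"wy":0,"wz":0,"x":0,"y":0,"z":-0.0885,"gripper":-1},{"wx":0,"wy":0,"wz":0,"x":0,"y":0,"z":-0.0885,"gripper":-1}]'; python3 -m crank '[{"wx":0,"wy":0,"wz":0,"x":0,"y":0,"z":0,"gripper":-1},{"wx":0,"wy":0,"wz":0,"x":0,"y":0,"z":0,"gripper":-1},{"wx":0,"wy":0,"wz":0,"x":0,"y":0,"z":0,"gripper":-1}]'
```

```text
clock: 15.97
ee_pos: [0.5322, 0.1949, 0.0407]
orientation: [[0.108, 0.994, 0.001], [0.994, -0.108, 0.0], [0.0, 0.001, -1.0]]
ft_force: [-0.7, -0.4, 2.2]
gripper_width: 0.0095
grasp_force: 30.0
clock: 16.22
ee_pos: [0.5322, 0.195, 0.0407]
orientation: [[0.108, 0.994, 0.001], [0.994, -0.108, 0.0], [0.0, 0.0, -1.0]]
ft_force: [-0.9, -0.3, 4.8]
gripper_width: 0.01
grasp_force: 30.0
```

```bash
python3 -m crank '[{"wx":0,"wy":0,"wz":0,"x":0,"y":0,"z":0.02,"gripper":-1},{"wx":0,"wy":0,"wz":0,"x":0,"y":0,"z":0.055,"gripper":-1},{"wx":0,"wy":0,"wz":0,"x":0,"y":0,"z":0.09,"gripper":-1},{"wx":0,"wy":0,"wz":2,"x":0,"y":-0.03,"z":0.09,"gripper":-1},{"wx":0,"wy":0,"wz":4,"x":-0.01,"y":-0.065,"z":0.09,"gripper":-1},{"wx":0,"wy":0,"wz":6,"x":-0.01,"y":-0.1,"z":0.09,"gripper":-1},{"wx":0,"wy":0,"wz":8,"x":-0.02,"y":-0.14,"z":0.09,"gripper":-1},{"wx":0,"wy":0,"wz":10,"x":-0.02,"y":-0.18,"z":0.09,"gripper":-1},{"wx":0,"wy":0,"wz":11,"x":-0.025,"y":-0.22,"z":0.09,"gripper":-1},{"wx":0,"wy":0,"wz":12,"x":-0.03,"y":-0.26,"z":0.09,"gripper":-1},{"wx":0,"wy":0,"wz":13,"x":-0.035,"y":-0.3,"z":0.09,"gripper":-1},{"wx":0,"wy":0,"wz":13.8,"x":-0.038,"y":-0.335,"z":0.09,"gripper":-1}]' && python3 -m crank '[{"wx":0,"wy":0,"wz":0,"x":0,"y":-0.03,"z":-0.01,"gripper":-1},{"wx":0,"wy":0,"wz":0,"x":0,"y":-0.049,"z":-0.03,"gripper":-1},{"wx":0,"wy":0,"wz":0,"x":0,"y":-0.049,"z":-0.05,"gripper":-1},{"wx":0,"wy":0,"wz":0,"x":0,"y":-0.049,"z":-0.05,"gripper":-1},{"wx":0,"wy":0,"wz":0,"x":0,"y":-0.049,"z":-0.05,"gripper":-1}]'; python3 - <<'E'
from h import *
s=6;out=[]
st=env.state();p=st["ee_pos"][:2];a=np.radians(7.6);R=np.array([[np.cos(a),-np.sin(a)],[np.sin(a),np.cos(a)]])
P=[np.r_[p+R@(x,y),st["ee_pos"][2]-.0267+.006] for x in(.05,-.05) for y in(.02,-.02)]+[np.r_[p+R@(x,0),st["ee_pos"][2]-.0207] for x in(.036,-.036)]
for n,x0,y0 in(("top",333,135),("scene",130,150)):
    c=env.camera(n);i=c["color"][:,:,::-1]
    o=cv2.resize(i[y0:y0+80,x0:x0+65],None,fx=s,fy=s,interpolation=2)
    for q in proj(c,P):cv2.drawMarker(o,tuple(((q-(x0,y0)+.5)*s-.5).round().astype(int).tolist()),(255,255,0),0,10,1)
    out.append(o)
cv2.imwrite("pics/p3.png",np.hstack(out))
E
```

```text
clock: 17.22
ee_pos: [0.4929, -0.1422, 0.13]
orientation: [[-0.132, 0.991, -0.001], [0.991, 0.132, 0.0], [0.0, -0.001, -1.0]]
ft_force: [0.1, -0.1, -2.5]
gripper_width: 0.0097
grasp_force: 30.0
clock: 17.63
ee_pos: [0.4933, -0.1887, 0.0796]
orientation: [[-0.132, 0.991, -0.003], [0.991, 0.132, 0.001], [0.002, -0.002, -1.0]]
ft_force: [0.2, -0.5, -1.5]
gripper_width: 0.01
grasp_force: 30.0
```

View pics/p3.png

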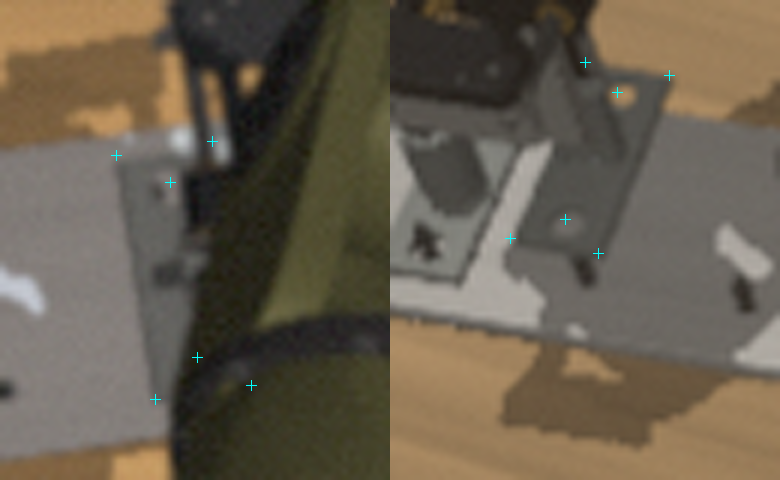

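The scene holes sit at (623,96) and (568,225), about (5,5) px from the crosses. That is roughly 1 mm further than before, so I'll shift −0.8 mm in y while lowering.

```bash
python3 -m crank '[{"wx":0,"wy":0,"wz":0,"x":0,"y":-0.0008,"z":-0.01,"gripper":-1},{"wx":0,"wy":0,"wz":0,"x":0,"y":-0.0008,"z":-0.02,"gripper":-1},{"wx":0,"wy":0,"wz":0,"x":0,"y":-0.0008,"z":-0.028,"gripper":-1},{"wx":0,"wy":0,"wz":0,"x":0,"y":-0.0008,"z":-0.034,"gripper":-1},{"wx":0,"wy":0,"wz":0,"x":0,"y":-0.0008,"z":-0.038,"gripper":-1},{"wx":0,"wy":0,"wz":0,"x":0,"y":-0.0008,"z":-0.0405,"gripper":-1},{"wx":0,"wy":0,"wz":0,"x":0,"y":-0.0008,"z":-0.0415,"gripper":-1},{"wx":0,"wy":0,"wz":0,"x":0,"y":-0.0008,"z":-0.0415,"gripper":-1}]'
```

```text
clock: 18.4
ee_pos: [0.494, -0.1899, 0.0389]
orientation: [[-0.132, 0.991, 0.0], [0.991, 0.132, 0.0], [0.0, 0.0, -1.0]]
ft_force: [0.5, 0.2, -3.1]
gripper_width: 0.0099
grasp_force: 30.0
```

```bash
python3 -m crank '[{"wx":0,"wy":0,"wz":0,"x":0,"y":0,"z":-0.0005,"gripper":-1},{"wx":0,"wy":0,"wz":0,"x":0,"y":0,"z":-0.001,"gripper":-1},{"wx":0,"wy":0,"wz":0,"x":0,"y":0,"z":-0.001,"gripper":-1}]'
```

```text
clock: 18.65
ee_pos: [0.4943, -0.19, 0.0387]
orientation: [[-0.132, 0.991, 0.001], [0.991, 0.132, -0.0], [-0.0, 0.001, -1.0]]
ft_force: [-2.1, 1.6, 6.0]
gripper_width: 0.0097
grasp_force: 30.0
```

```bash
python3 -m crank '[{"wx":0,"wy":0,"wz":0,"x":0,"y":0,"z":0,"gripper":-0.4},{"wx":0,"wy":0,"wz":0,"x":0,"y":0,"z":0,"gripper":-0.4},{"wx":0,"wy":0,"wz":0,"x":0,"y":0,"z":0,"gripper":-0.4},{"wx":0,"wy":0,"wz":0,"x":0,"y":0,"z":0,"gripper":-0.4},{"wx":0,"wy":0,"wz":0,"x":0,"y":0,"z":0.02,"gripper":-0.4},{"wx":0,"wy":0,"wz":0,"x":0,"y":0,"z":0.05,"gripper":0.2},{"wx":0,"wy":0,"wz":0,"x":0,"y":0,"z":0.09,"gripper":0.2},{"wx":0,"wy":0,"wz":-3,"x":0,"y":0.03,"z":0.09,"gripper":0.2},{"wx":0,"wy":0,"wz":-5,"x":0.005,"y":0.07,"z":0.09,"gripper":0.2},{"wx":0,"wy":0,"wz":-7,"x":0.01,"y":0.11,"z":0.09,"gripper":0.2},{"wx":0,"wy":0,"wz":-10,"x":0.01,"y":0.15,"z":0.09,"gripper":0.2},{"wx":0,"wy":0,"wz":-13,"x":0.02,"y":0.19,"z":0.09,"gripper":0.2}]' && python3 -m crank '[{"wx":0,"wy":0,"wz":-1,"x":0.003,"y":0.04,"z":0,"gripper":0.2},{"wx":0,"wy":0,"wz":-2.4,"x":0.006,"y":0.08,"z":0,"gripper":0.2},{"wx":0,"wy":0,"wz":-2.4,"x":0.0063,"y":0.11,"z":0,"gripper":0.2},{"wx":0,"wy":0,"wz":-2.4,"x":0.0063,"y":0.1207,"z":0,"gripper":0.2},{"wx":0,"wy":0,"wz":-2.4,"x":0.0063,"y":0.1207,"z":0,"gripper":0.2},{"wx":0,"wy":0,"wz":-2.4,"x":0.0063,"y":0.1207,"z":0,"gripper":0.2},{"wx":0,"wy":0,"wz":-2.4,"x":0.0063,"y":0.1207,"z":0,"gripper":0.2}]'
```

```text
clock: 19.65
ee_pos: [0.5131, 0.0018, 0.128]
orientation: [[0.097, 0.995, -0.0], [0.995, -0.097, -0.0], [-0.0, -0.0, -1.0]]
ft_force: [1.1, -0.4, 0.3]
gripper_width: 0.0561
grasp_force: 0.0
clock: 20.23
ee_pos: [0.5204, 0.1195, 0.1278]
orientation: [[0.137, 0.991, -0.0], [0.991, -0.137, -0.0], [-0.0, -0.0, -1.0]]
ft_force: [0.0, -0.4, 0.7]
gripper_width: 0.0563
grasp_force: 0.0
```

Target y is .1207, so +0.8 mm.

```bash
python3 -m crank '[{"wx":0,"wy":0,"wz":0,"x":0,"y":0.0006,"z":-0.03,"gripper":0.2},{"wx":0,"wy":0,"wz":0,"x":0,"y":0.0006,"z":-0.055,"gripper":0.2},{"wx":0,"wy":0,"wz":0,"x":0,"y":0.0006,"z":-0.075,"gripper":0.2},{"wx":0,"wy":0,"wz":0,"x":0,"y":0.0006,"z":-0.0875,"gripper":0.2},{"wx":0,"wy":0,"wz":0,"x":0,"y":0.0006,"z":-0.0875,"gripper":0.2},{"wx":0,"wy":0,"wz":0,"x":0,"y":0.0006,"z":-0.0875,"gripper":-1},{"wx":0,"wy":0,"wz":0,"x":0,"y":0.0006,"z":-0.0875,"gripper":-1},{"wx":0,"wy":0,"wz":0,"x":0,"y":0.0006,"z":-0.0875,"gripper":-1},{"wx":0,"wy":0,"wz":0,"x":0,"y":0.0006,"z":-0.0875,"gripper":-1},{"wx":0,"wy":0,"wz":0,"x":0,"y":0.0006,"z":-0.0875,"gripper":-1},{"wx":0,"wy":0,"wz":0,"x":0,"y":0.0006,"z":-0.0875,"gripper":-1},{"wx":0,"wy":0,"wz":0,"x":0,"y":0.0006,"z":-0.0875,"gripper":-1}]'; python3 -m crank '[{"wx":0,"wy":0,"wz":0,"x":0,"y":0,"z":0,"gripper":-1},{"wx":0,"wy":0,"wz":0,"x":0,"y":0,"z":0,"gripper":-1},{"wx":0,"wy":0,"wz":0,"x":0,"y":0,"z":0,"gripper":-1}]'
```

```text
clock: 21.23
ee_pos: [0.5206, 0.1214, 0.041]
orientation: [[0.136, 0.991, 0.001], [0.991, -0.136, -0.0], [0.0, 0.001, -1.0]]
ft_force: [-1.3, -1.5, 5.9]
gripper_width: 0.0238
grasp_force: 30.0
clock: 21.48
ee_pos: [0.5206, 0.1214, 0.041]
orientation: [[0.136, 0.991, 0.001], [0.991, -0.136, -0.0], [0.0, 0.001, -1.0]]
ft_force: [-1.3, -0.6, 6.8]
gripper_width: 0.0236
grasp_force: 30.0
```

```bash
python3 -m crank '[{"wx":0,"wy":0,"wz":0,"x":0,"y":0,"z":0.02,"gripper":-1},{"wx":0,"wy":0,"wz":0,"x":0,"y":0,"z":0.055,"gripper":-1},{"wx":0,"wy":0,"wz":0,"x":0,"y":0,"z":0.09,"gripper":-1},{"wx":0,"wy":0,"wz":2,"x":0,"y":-0.03,"z":0.09,"gripper":-1},{"wx":0,"wy":0,"wz":4,"x":-0.01,"y":-0.065,"z":0.09,"gripper":-1},{"wx":0,"wy":0,"wz":6,"x":-0.01,"y":-0.1,"z":0.09,"gripper":-1},{"wx":0,"wy":0,"wz":8,"x":-0.02,"y":-0.14,"z":0.09,"gripper":-1},{"wx":0,"wy":0,"wz":11,"x":-0.025,"y":-0.175,"z":0.09,"gripper":-1},{"wx":0,"wy":0,"wz":14,"x":-0.03,"y":-0.205,"z":0.08,"gripper":-1},{"wx":0,"wy":0,"wz":15.4,"x":-0.0366,"y":-0.2355,"z":0.06,"gripper":-1},{"wx":0,"wy":0,"wz":15.4,"x":-0.0366,"y":-0.2355,"z":0.04,"gripper":-1},{"wx":0,"wy":0,"wz":15.4,"x":-0.0366,"y":-0.2355,"z":0.04,"gripper":-1}]' && python3 -m crank '[{"wx":0,"wy":0,"wz":0,"x":0,"y":0,"z":0,"gripper":-1},{"wx":0,"wy":0,"wz":0,"x":0,"y":0,"z":0,"gripper":-1}]'; python3 - <<'E'
from h import *
s=6;out=[]
st=env.state();p=st["ee_pos"][:2];a=np.radians(7.6);R=np.array([[np.cos(a),-np.sin(a)],[np.sin(a),np.cos(a)]])
P=[np.r_[p+R@(x,y),st["ee_pos"][2]-.027+.006] for x in(.05,-.05) for y in(.02,-.02)]+[np.r_[p+R@(x,0),st["ee_pos"][2]-.021] for x in(.036,-.036)]
for n,x0,y0 in(("top",305,135),("scene",155,150)):
    c=env.camera(n);i=c["color"][:,:,::-1]
    o=cv2.resize(i[y0:y0+80,x0:x0+65],None,fx=s,fy=s,interpolation=2)
    for q in proj(c,P):cv2.drawMarker(o,tuple(((q-(x0,y0)+.5)*s-.5).round().astype(int).tolist()),(255,255,0),0,10,1)
    out.append(o)
cv2.imwrite("pics/p4.png",np.hstack(out))
E
```

```text
clock: 22.48
ee_pos: [0.4815, -0.1148, 0.0771]
orientation: [[-0.13, 0.992, -0.005], [0.992, 0.13, 0.002], [0.002, -0.005, -1.0]]
ft_force: [-0.5, -0.1, -2.9]
gripper_width: 0.0241
grasp_force: 30.0
clock: 22.65
ee_pos: [0.4842, -0.1135, 0.0813]
orientation: [[-0.133, 0.991, 0.001], [0.991, 0.133, -0.0], [-0.0, 0.001, -1.0]]
ft_force: [-0.1, 0.3, -1.7]
gripper_width: 0.0233
grasp_force: 30.0
```

View pics/p4.png

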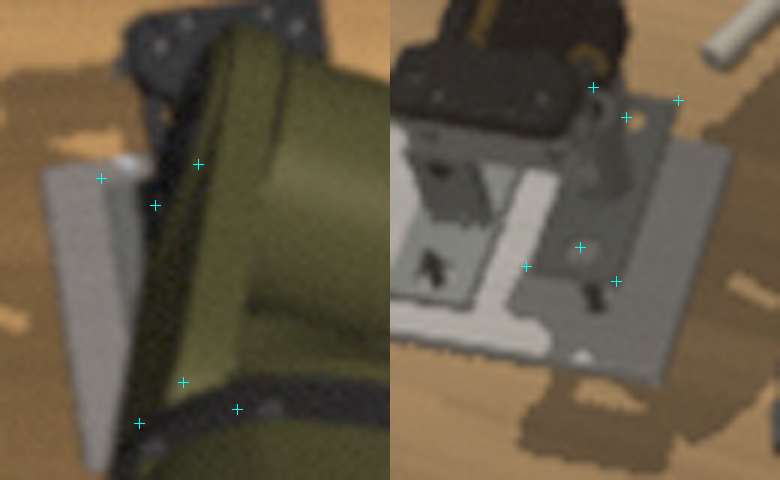

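The near hole is at (582,251) against predicted (580,247), the same offset as the plates already seated. I'll lower it.

```bash
python3 -m crank '[{"wx":0,"wy":0,"wz":0,"x":0,"y":-0.0005,"z":-0.01,"gripper":-1},{"wx":0,"wy":0,"wz":0,"x":0,"y":-0.0005,"z":-0.02,"gripper":-1},{"wx":0,"wy":0,"wz":0,"x":0,"y":-0.0005,"z":-0.028,"gripper":-1},{"wx":0,"wy":0,"wz":0,"x":0,"y":-0.0005,"z":-0.034,"gripper":-1},{"wx":0,"wy":0,"wz":0,"x":0,"y":-0.0005,"z":-0.038,"gripper":-1},{"wx":0,"wy":0,"wz":0,"x":0,"y":-0.0005,"z":-0.0405,"gripper":-1},{"wx":0,"wy":0,"wz":0,"x":0,"y":-0.0005,"z":-0.0415,"gripper":-1},{"wx":0,"wy":0,"wz":0,"x":0,"y":-0.0005,"z":-0.0415,"gripper":-1}]'
```

```text
clock: 23.42
ee_pos: [0.4837, -0.1146, 0.039]
orientation: [[-0.132, 0.991, -0.0], [0.991, 0.132, 0.0], [0.0, -0.0, -1.0]]
ft_force: [-0.0, 0.1, -1.7]
gripper_width: 0.0238
grasp_force: 30.0
```

```bash
python3 -m crank '[{"wx":0,"wy":0,"wz":0,"x":0,"y":0,"z":-0.0005,"gripper":-1},{"wx":0,"wy":0,"wz":0,"x":0,"y":0,"z":-0.001,"gripper":-1},{"wx":0,"wy":0,"wz":0,"x":0,"y":0,"z":-0.001,"gripper":-1}]'
```

```text
clock: 23.67
ee_pos: [0.4838, -0.1147, 0.0389]
orientation: [[-0.132, 0.991, 0.0], [0.991, 0.132, -0.0], [-0.0, 0.0, -1.0]]
ft_force: [-8.3, 2.3, 14.5]
gripper_width: 0.0238
grasp_force: 30.0
```

Home contact. Release, rise, and swing well away to the left at height for a clear final look.

```bash
python3 -m crank '[{"wx":0,"wy":0,"wz":0,"x":0,"y":0,"z":0.0004,"gripper":-0.25},{"wx":0,"wy":0,"wz":0,"x":0,"y":0,"z":0.0004,"gripper":-0.25},{"wx":0,"wy":0,"wz":0,"x":0,"y":0,"z":0.0004,"gripper":-0.25},{"wx":0,"wy":0,"wz":0,"x":0,"y":0,"z":0.0004,"gripper":-0.25},{"wx":0,"wy":0,"wz":0,"x":0,"y":0,"z":0.02,"gripper":-0.25},{"wx":0,"wy":0,"wz":0,"x":0,"y":0,"z":0.05,"gripper":-0.25},{"wx":0,"wy":0,"wz":0,"x":0,"y":0,"z":0.09,"gripper":-0.25},{"wx":0,"wy":0,"wz":0,"x":0,"y":0.03,"z":0.11,"gripper":-0.25},{"wx":0,"wy":0,"wz":0,"x":0,"y":0.07,"z":0.11,"gripper":-0.25},{"wx":0,"wy":0,"wz":0,"x":0,"y":0.11,"z":0.11,"gripper":-0.25},{"wx":0,"wy":0,"wz":0,"x":0,"y":0.15,"z":0.11,"gripper":-0.25},{"wx":0,"wy":0,"wz":0,"x":0,"y":0.19,"z":0.11,"gripper":-0.25}]' && python3 -m crank '[{"wx":0,"wy":0,"wz":0,"x":0,"y":0.04,"z":0,"gripper":-0.25},{"wx":0,"wy":0,"wz":0,"x":0,"y":0.08,"z":0,"gripper":-0.25},{"wx":0,"wy":0,"wz":0,"x":0,"y":0.12,"z":0,"gripper":-0.25},{"wx":0,"wy":0,"wz":0,"x":0,"y":0.15,"z":0,"gripper":-0.25},{"wx":0,"wy":0,"wz":0,"x":0,"y":0.15,"z":0,"gripper":-0.25},{"wx":0,"wy":0,"wz":0,"x":0,"y":0.15,"z":0,"gripper":-0.25}]'; python3 - <<'E'
from h import *
out=[]
for n,x0,y0 in(("top",305,140),("scene",85,145)):
    i=env.camera(n)["color"][:,:,::-1]
    out.append(cv2.resize(i[y0:y0+75,x0:x0+140],(560,300),interpolation=2))
cv2.imwrite("pics/fin.png",np.vstack(out))
E
```

```text
clock: 24.67
ee_pos: [0.4834, 0.0771, 0.1481]
orientation: [[-0.132, 0.991, 0.001], [0.991, 0.132, 0.0], [-0.0, 0.001, -1.0]]
ft_force: [0.7, 0.0, 1.0]
gripper_width: 0.0349
grasp_force: 0.0
clock: 25.17
ee_pos: [0.4833, 0.2265, 0.1474]
orientation: [[-0.135, 0.991, -0.0], [0.991, 0.135, -0.0], [-0.0, -0.001, -1.0]]
ft_force: [0.1, 0.1, -1.0]
gripper_width: 0.0352
grasp_force: 0.0
```

View pics/fin.png

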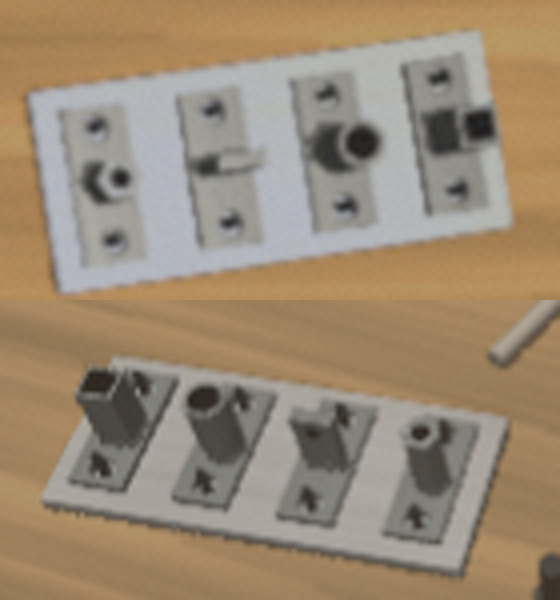

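All four plates lie flat on their pins. Left to right in the top view they are hex (100,185), lug (218,165), round (335,150) and square (450,130), the reverse of the bin order, with pins visible in every hole.

```bash
python3 -c "
from bench import env
print(env.sign_off())"
```

```text
the job is handed in; nothing more can be done
None
```

All four plates are on the pin rack in reverse bin order (from the robot, left to right: hex, lug, round, square), flat with both pins through each in the final camera views, and the job was handed in at about 25 s; it returned no verdict.

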